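Sweep loose screw caps into the catch tray

ROBOT

A 6-joint arm with a two-finger parallel gripper is mounted at the origin on a cart in front of the work surface, level with it; the furniture and walls round the work are solid. World frame = base frame: x ahead of the robot, y to its left, z up, the work surface at z = 0. Lengths are in m, angles in rad, forces in N, time in s.
With the tool pointing down it reaches from about 0.375 to 0.975 m from the base axis. Payload 3.8 kg.
Tool frame: the origin (TCP) lies midway between the tips of the shut fingers; the grasp point (between the pads) lies 19 mm behind it; z points along the fingers, y is the line along which they close (so a half turn about z gives the same grasp; the last joint's range is limited). The gripper opens to 85 mm and grips with 20 to 120 N. Pads are 22 mm wide; open, the fingers measure 114 mm over their backs; the gripper's body (76 mm by 85 mm) begins 54 mm behind the grasp point. The pads swing forward as they close: fully open they stand 13 mm farther back than shut.
Start: joints at [-0.037, 0.264, 1.604, -0, 1.274, -0.037], TCP at [0.675, -0, 0.231] pointing down, gripper open.
Joint ranges: [-2.63, 2.63], [-0.94, 2.18], [0.31, 2.57], [-1.31, 4.45], [0, 2.66], [-2.55, 2.55]. Speed limits (rad/s): [2.57, 2.57, 3.14, 3.14, 3.14, 3.14].

INTERFACE

Orientations are given as a rotation vector (axis times angle).
In Python, from workcell import bot gives the robot as it stands.
- The arm moves only by the tool servo_tool, never from a script. Its argument "series" is a list of rows, each a list of 7 numbers: the shift along the world's x, y, z in units of 0.15 m (1.0 is 0.15 m), then the turn, a rotation vector about the world's x, y, z in units of 180 degrees (1.0 is 180 degrees), then the closure, from 0 (fully open) to 1 (shut). A call has 1 to 20 rows; each row is the pose to reach, as a shift and turn from the pose commanded when the call began, turning the shorter way round; what a row does not reach only later rows make up. A row lasts 1/10 s, in which the tool goes at most 50 mm and 8.59 degrees, less where a joint would pass 70% of its speed; a pose out of reach is approached as far as the arm can. A call with a number of a shift or a turn outside -1 to 1 is refused whole. A call with a gripper value outside its range is refused whole. The fingers move at their own pace and stop on an object; "newtons" is the grip in N (left out, the last holds). Time passes only in rows, so rows that repeat a pose let the fingers close. It gives the time, the measured TCP pose, the force, the opening and the grip force at its end, in the units of the state.
- bot.read_state(): the state, without advancing time (a new reading comes with each control period).
- bot.read_camera(name): name is "scene" or "top" or "wrist"; returns the picture (480x640x3 uint8, red, green, blue); there is no depth.
- bot.camera_info(name): a dict with "vertical_fov" (degrees; the focal length in pixels is half the picture's height over the tangent of half this angle, whatever the lens; pixels are square), "cx", "cy" (the principal point, pixels), "R" (3x3) and "t" (3): a world point X has camera coordinates R X + t. Camera axes: x right, y down, z forward; pixel columns grow to the right and rows downward; lengths in m; the calibration is good to about 2 mm. A picture is of the moment at which its call begins: read the wrist's pose just before it. camera_info takes no time and is no camera call; for the wrist camera it gives the pose at the moment of the call.
- bot.finish_job(): hands the job in; it is judged then, once.
Trained networks look in the newest picture that a camera, given by its name, has taken for a name from the list of things; names that differ only in an ending like _2 or _b are one class to them, and where a whole thing is asked for, a point or a joint stands for the part that bears it (a point fixed in the world has none). Each returns a list of dicts, best first, with "score" (0 to 1); they miss things now and then, are a little off and sometimes report something else, mostly with a low value. They report only what shows in the picture. A call takes as long as a camera call. They do not tell look-alikes from the thing itself.
- bot.recognise(target, camera): "box" ([left, top, right, bottom] as shares, 0 to 1, of the picture: columns of its width, rows of its height, round what is visible of it).
- bot.trace(target, camera): "mask" (480x640 bool, what is visible of it) and "box" ([left, top, right, bottom] as shares, 0 to 1, of the picture: columns of its width, rows of its height, round what is visible of it).
- bot.mark_of(target, camera): "at" ([row, column] as shares, 0 to 1, of the picture: columns of its width, rows of its height: a listed point, or the origin of a listed thing).
The state is a dict: "time": time; "q": joint angles; "joint_vel": joint speeds; "joint_torque": joint torques, N m; "tool_pos": TCP position; "tcp_rot": TCP orientation; "wrist_force": force on the tool from outside, world axes, zero at the start; "torque": the same for the moment, N m; "width": opening from 0.0 (shut) to 1.0 (fully open); "grip_force": force on a finger pad.
Only numpy, scipy, OpenCV 4.12 (cv2) and the standard library are available. Lean on these libraries where they do the work, as an engineer would, in place of code of your own. Each camera call takes 0.05 s, during which the arm holds its last target. There are 200 camera calls.

TASK

Sweep the three loose screw caps along the bench with your fingers into the open-fronted steel catch tray, so that all three lie flat inside it, fully past its sloping front lip. Only push them along the surface: do not pick any of them up. Leave the vials and the other things standing round them where they are.

Things in the scene. Friction and masses are not known exactly. Their poses are not given: they have to be found in the camera images.
- tray: bare sheet-steel catch tray fixed on the bench, 120 mm deep (its x) by 156 mm wide (its y), open at the front and on top. Origin: centre of its underside on the bench. Its -x side is the open front, +x points to the back wall, z up. Back and two side walls 3 mm thick, 25 mm high with a rolled rim (27.5 mm in all); inside 150 mm wide, back wall's inner face at x = +57 mm. Floor 2 mm above the bench; a 14 mm long slope from x = -60 (bench level) to x = -46 mm leads up to it.
- cap_1: round white ribbed plastic screw cap lying flat on the bench, 34 mm across, 13 mm high, about 15 g, slides easily. Origin: centre of its underside; z up. The three caps are alike.
- cap_2: round white ribbed plastic screw cap lying flat on the bench, 34 mm across, 13 mm high, about 15 g, slides easily. Origin: centre of its underside; z up. The three caps are alike.
- cap_3: round white ribbed plastic screw cap lying flat on the bench, 34 mm across, 13 mm high, about 15 g, slides easily. Origin: centre of its underside; z up. The three caps are alike.
- vial_0: loose glass vial with a screw lid, 27 mm across, 56 mm high, standing upright behind the caps (seen from the tray); leave alone. Origin: centre of its foot.
- vial_1: the same kind of vial, 27 mm across, 56 mm high, standing upright behind the caps; leave alone. Origin: centre of its foot.
- immersion_oil: small bottle-like vial with a black lid, 25 mm across, 62 mm high, standing beside the tray; leave alone. Origin: centre of its foot.
- tape_roll: roll of tape lying flat, 53 mm across, 18 mm high; leave alone. Origin: centre of its underside.
- beaker_1: small glass beaker, 42 mm across, 48 mm high, standing farther left; leave alone. Origin: centre of its foot.
There are look-alikes about, which are no part of the job. Leave any purple look-alike of the cap_3 alone.

How it is judged:
At the end, for the whole second after the job is handed in: All three caps lie still and flat on the tray's floor (underside lower than 8 mm above the bench, tilted less than 0.15 rad), wholly inside: centre between 33 mm in front of and 46 mm behind the tray's centre along its x, within 64 mm of its centre line along y (x of cap_1 in the frame of tray between -0.033 and 0.046 m and y of cap_1 in the frame of tray between -0.064 and 0.064 m and height (world z) of each of cap_1, cap_2, cap_3 below 0.008 m and angle between each of cap_1, cap_2, cap_3's own z axis and vertical below 0.15 rad and linear speed of each of cap_1, cap_2, cap_3 below 0.01 m/s and x of cap_2 in the frame of tray between -0.033 and 0.046 m and y of cap_2 in the frame of tray between -0.064 and 0.064 m and x of cap_3 in the frame of tray between -0.033 and 0.046 m and y of cap_3 in the frame of tray between -0.064 and 0.064 m); the robot touches nothing.
It fails at once if a cap is lifted off the surface (its underside rises more than 20 mm above the bench) (height (world z) of any of cap_1, cap_2, cap_3 above 0.02 m).
It fails at once if a vial (the black-lidded one beside the tray too), the tape roll or the beaker is shifted more than 15 mm or tipped more than 0.2 rad (distance of any of vial_0, vial_1, immersion_oil, tape_roll, beaker_1 from where it was at the start of the episode above 0.015 m or angle between any of vial_0, vial_1, immersion_oil, tape_roll, beaker_1's own z axis and vertical above 0.2 rad).
It also fails if it takes over 48 s, if anything falls off the work surface, if the arm or the gripper's body presses on something with over 40 N, if the wrist force passes 120 N, or if a joint passes its speed limit or range.

## Working session

There is one attempt and no reset: what is moved stays moved. The work goes in short steps, Python scripts to look and compute and a tool call to move; the robot and the scene stay as the last step left them, time stands still between calls to the robot, and variables do not carry over. Pictures are saved under pics/ and viewed, at most 10 in all, crops included, and the job is handed in when it is done.

Besides the shell and the picture viewer there is one more tool, called after "Emit:" as name([rows], argument=value, ...), one row to a line, values as JSON. servo_tool: Moves the arm, as the interface text tells. Shifts and turns lie within -1 to 1; 1 stands for 0.15 m of shift or 180 degrees of turn. Its arguments: {"type":"object","properties":{"series":{"type":"array","items":{"type":"array","items":{"type":"number"}}},"newtons":{"type":"number"}},"required":["series"]}

```bash
mkdir -p pics
cat > h.py <<'E'
import numpy as np, cv2
from workcell import bot
def ray(cam,u,v,z):
    c=bot.camera_info(cam); f=240/np.tan(np.radians(c["vertical_fov"])/2)
    R=np.array(c["R"]);t=np.array(c["t"]); o=-R.T@t
    d=R.T@np.array([(u-c["cx"])/f,(v-c["cy"])/f,1]); return o+d*(z-o[2])/d[2]
def proj(cam,X):
    c=bot.camera_info(cam); f=240/np.tan(np.radians(c["vertical_fov"])/2)
    p=np.array(c["R"])@np.array(X)+np.array(c["t"]); return c["cx"]+f*p[0]/p[2],c["cy"]+f*p[1]/p[2]
E
python3 - <<'E'
from h import *
for cam in ["top","scene"]:
    im=bot.read_camera(cam); cv2.imwrite(f"pics/{cam}0.png",im[:,:,::-1])
    for n in ["tray","cap_1","vial_0","immersion_oil","tape_roll","beaker_1"]:
        for r in bot.mark_of(n,cam)[:6]:
            if r["score"]<.2: continue
            v,u=r["at"][0]*480,r["at"][1]*640
            print(cam,n,round(r["score"],2),round(u),round(v),ray(cam,u,v,0).round(3))
E
```

```text
top tray 0.72 407 230 [0.539 0.153 0.   ]
top cap_1 0.87 263 169 [0.645 0.397 0.   ]
top cap_1 0.73 327 192 [0.606 0.289 0.   ]
top cap_1 0.7 308 155 [0.672 0.321 0.   ]
top cap_1 0.63 317 283 [0.45  0.306 0.   ]
top cap_1 0.54 289 238 [0.527 0.353 0.   ]
top vial_0 0.75 257 209 [0.576 0.406 0.   ]
top vial_0 0.63 250 291 [0.438 0.415 0.   ]
top immersion_oil 0.74 390 307 [0.41  0.186 0.   ]
top immersion_oil 0.63 429 155 [0.673 0.111 0.   ]
top tape_roll 0.74 428 153 [0.676 0.113 0.   ]
top beaker_1 0.93 185 211 [0.572 0.528 0.   ]
scene tray 0.6 326 329 [0.44  0.417 0.   ]
scene tray 0.57 379 232 [0.543 0.154 0.   ]
scene cap_1 0.76 313 248 [0.602 0.285 0.   ]
scene cap_1 0.74 367 288 [0.454 0.298 0.   ]
scene cap_1 0.72 247 266 [0.652 0.408 0.   ]
scene cap_1 0.58 344 203 [0.665 0.124 0.   ]
scene cap_1 0.56 316 284 [0.526 0.353 0.   ]
scene cap_1 0.56 273 238 [0.683 0.318 0.   ]
scene vial_0 0.83 273 281 [0.587 0.4   0.   ]
scene vial_0 0.76 326 328 [0.442 0.415 0.   ]
scene immersion_oil 0.92 425 271 [0.405 0.188 0.   ]
scene tape_roll 0.93 345 204 [0.661 0.125 0.   ]
scene beaker_1 0.89 218 319 [0.584 0.524 0.   ]
scene beaker_1 0.52 364 291 [0.452 0.308 0.   ]
```

View pics/top0.png

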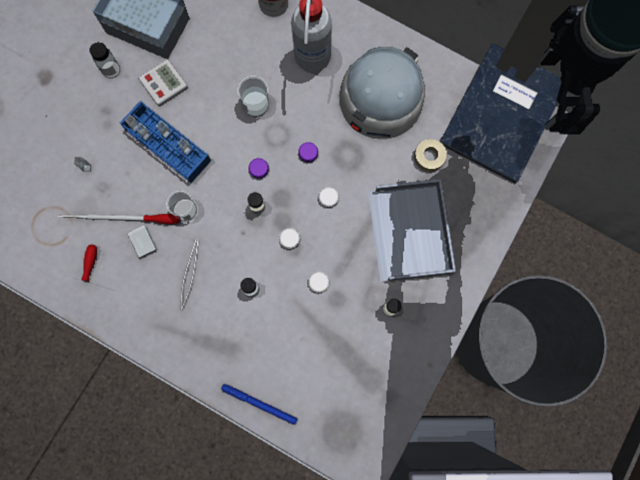

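View pics/scene0.png

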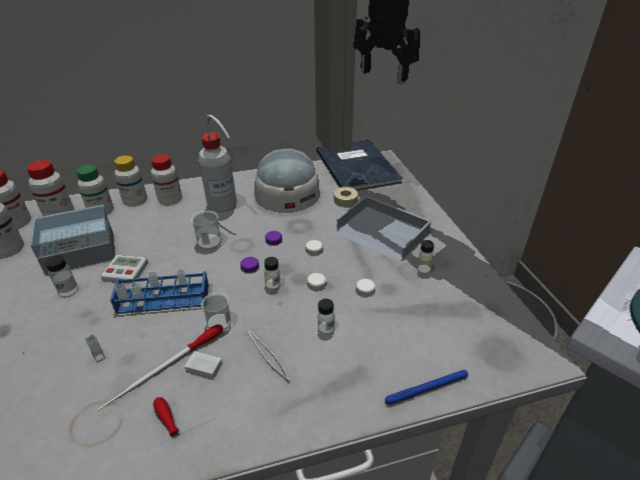

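Run:
```python
from h import *
im=bot.read_camera("top"); 
for r in bot.trace("cap_1","top"):
    m=r["mask"]; v,u=np.nonzero(m); 
    print("cap",round(r["score"],2),u.mean().round(1),v.mean().round(1),im[m].mean(0).round(),ray("top",u.mean(),v.mean(),.009).round(4),np.ptp(u),np.ptp(v))
r=bot.trace("tray","top")[0]; m=r["mask"].astype(np.uint8)
c=max(cv2.findContours(m,0,2)[0],key=cv2.contourArea); b=cv2.boxPoints(cv2.minAreaRect(c)); print("tray box",b.round(1).tolist())
print("q",cv2.approxPolyDP(cv2.convexHull(c),4,True)[:,0].tolist())
for uv in [(257,209),(250,291),(390,307),(428,153)]: pass
cr=cv2.resize(im[140:320,236:476,::-1],None,fx=3.3,fy=3.3,interpolation=cv2.INTER_CUBIC); cv2.imwrite("pics/crop1.png",cr)
```

```text
cap 0.77 327.8 197.4 [198. 198. 200.] [0.5937 0.2875 0.009 ] 20 19
cap 0.7 307.5 152.2 [113.  61. 159.] [0.6731 0.3216 0.009 ] 19 20
cap 0.64 258.0 168.1 [114.  61. 161.] [0.6446 0.4053 0.009 ] 20 20
cap 0.58 289.3 238.4 [210. 209. 212.] [0.5235 0.3517 0.009 ] 19 19
tray box [[366.70001220703125, 187.1999969482422], [442.0, 176.89999389648438], [455.20001220703125, 272.8999938964844], [379.79998779296875, 283.20001220703125]]
q [[439, 180], [454, 272], [381, 281], [368, 192], [383, 185]]
```

View pics/crop1.png

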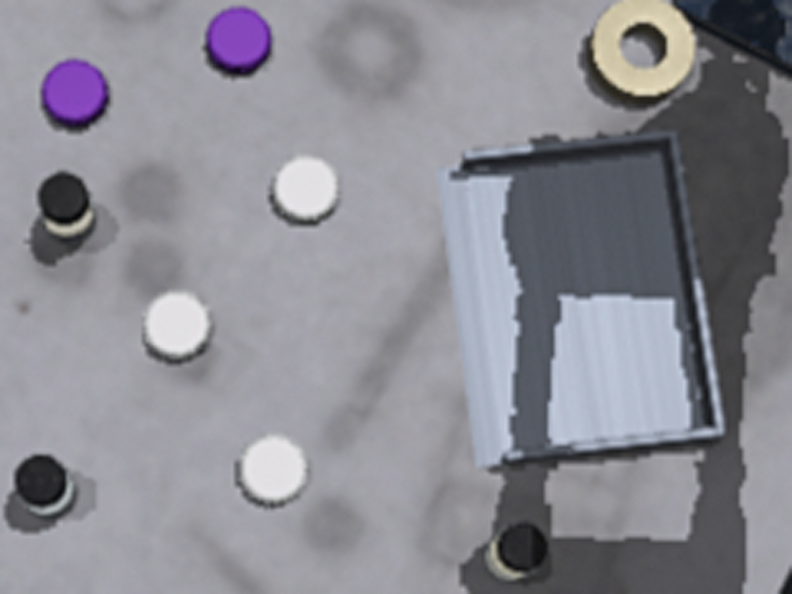

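```bash
cat >> h.py <<'E'
def g(x,y,z): return ray("top",236+x/3.3,140+y/3.3,z)
def tray():
    P=np.array([g(442,170,0),g(484,467,0),g(676,133,.0275),g(722,436,.0275)])[:,:2]
    M=np.array([[-.06,.078],[-.06,-.078],[.06,.078],[.06,-.078]])
    # front corner at crop top = larger world x ; tray +x ~ -y world => tray +y ~ +x world
    pc,mc=P.mean(0),M.mean(0); H=(M-mc).T@(P-pc); a=np.arctan2(H[0,1]-H[1,0],H[0,0]+H[1,1])
    R=np.array([[np.cos(a),-np.sin(a)],[np.sin(a),np.cos(a)]]); return pc,a,R,P,M
E
python3 - <<'E'
from h import *
pc,a,R,P,M=tray(); print("tray",pc.round(4),np.degrees(a).round(1),"res mm",((P-(M@R.T+pc))*1e3).round(1).tolist())
for n,(x,y,z) in dict(cA=(306,188,.013),cB=(178,326,.013),cC=(272,470,.013),v0=(64,197,.056),v1=(42,481,.056),oil=(522,547,.062),tape=(643,48,.018),pur=(239,40,.013)).items():
    w=g(x,y,z)[:2]; print(n,w.round(4),"tray",(R.T@(w-pc)).round(4))
print(bot.read_state()["tcp_rot"],bot.read_state()["time"])
E
```

```text
tray [0.5356 0.1487] -83.8 res mm [[-0.0, -1.6], [1.1, -2.8], [-0.9, 1.9], [-0.1, 2.5]]
cA [0.5934 0.2861] tray [-0.1303  0.0723]
cB [0.5221 0.3505] tray [-0.2021  0.0084]
cC [0.4498 0.3038] tray [-0.1635 -0.0686]
v0 [0.5772 0.4047] tray [-0.25    0.0691]
v1 [0.4397 0.4128] tray [-0.2729 -0.0668]
oil [0.4077 0.1882] tray [-0.0531 -0.123 ]
tape [0.6668 0.1124] tray [0.0503 0.1265]
pur [0.6719 0.32  ] tray [-0.1555  0.154 ]
[2.22136909e+00 2.22144348e+00 1.00177355e-04] 0.85
```

White caps at top pixels (328,197), (289,239) and (318,283) are the targets; the purple ones at (308,152) and (258,168) are look-alikes, and the enlarged crop confirms this. I push the middle cap first, with the fingers about 20 mm apart so the cap nests between them.

Emit:
servo_tool([
  [-0.6,1,-0.54,0,0,0.0344,0.765],
  [-0.6,1,-0.54,0,0,0.0344,0.765],
  [-0.6,1,-0.54,0,0,0.0344,0.765],
  [-0.6,1,-0.54,0,0,0.0344,0.765],
  [-0.6,1,-0.54,0,0,0.0344,0.765],
])

```text
time: 1.35
tool_pos: [0.5799, 0.1531, 0.1467]
tcp_rot: [-2.09, -2.338, 0.008]
wrist_force: [0.5, -0.6, -0.8]
width: 0.234
grip_force: 0.0
```

Emit:
servo_tool([
  [-0.441,1,0,0,0,0,0.765],
  [-0.441,1,0,0,0,0,0.765],
  [-0.441,1,0,0,0,0,0.765],
  [-0.441,1,0,0,0,0,0.765],
])

```text
time: 1.75
tool_pos: [0.5177, 0.3035, 0.151]
tcp_rot: [-2.094, -2.341, -0.003]
wrist_force: [0.6, -0.1, -0.2]
width: 0.236
grip_force: 0.0
```

Emit:
servo_tool([
  [0,0.635,0,0,0,0,0.765],
  [0,0.635,0,0,0,0,0.765],
  [0,0.635,0,0,0,0,0.765],
  [0,0.635,-0.7,0,0,0,0.765],
  [0,0.635,-0.7,0,0,0,0.765],
  [0,0.635,-0.7,0,0,0,0.765],
  [0,0.635,-0.7,0,0,0,0.765],
])

```text
time: 2.45
tool_pos: [0.518, 0.3932, 0.0437]
tcp_rot: [-2.099, -2.337, 0.007]
wrist_force: [-0.4, -0.5, 0.5]
width: 0.238
grip_force: 0.0
```

Run:
```python
from h import *
im=bot.read_camera("wrist")
for n in ["cap_1","vial_0"]:
  for r in bot.mark_of(n,"wrist"):
    v,u=r["at"][0]*480,r["at"][1]*640; print(n,round(r["score"],2),round(u),round(v),ray("wrist",u,v,0.0).round(4))
print(bot.read_state()["tool_pos"]); cv2.imwrite("pics/w1.png",im[:,:,::-1])
```

```text
cap_1 0.85 321 334 [0.5272 0.3517 0.    ]
cap_1 0.69 553 398 [0.6832 0.3196 0.    ]
cap_1 0.57 545 272 [0.6505 0.4063 0.    ]
cap_1 0.53 415 430 [0.5987 0.283  0.    ]
vial_0 0.97 434 255 [0.586  0.4098 0.    ]
vial_0 0.64 182 215 [0.4438 0.4184 0.    ]
[0.52145602 0.39624685 0.04878904]
```

View pics/w1.png

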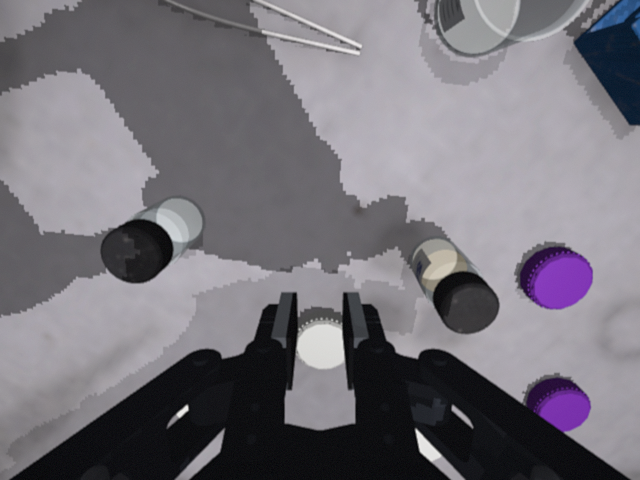

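The picture shows the fingers at (320,295) just beyond the middle cap (322,343), aligned with it, and both vials well clear. Lower and push.

Emit:
servo_tool([
  [0.01,0,-0.13,0,0,0,0.765],
  [0.01,0,-0.26,0,0,0,0.765],
  [0.01,0,-0.26,0,0,0,0.765],
  [0.015,-0.07,-0.26,0,0,0,0.765],
  [0.02,-0.14,-0.26,0,0,0,0.765],
  [0.025,-0.21,-0.26,0,0,0,0.765],
  [0.03,-0.28,-0.26,0,0,0,0.765],
  [0.035,-0.35,-0.26,0,0,0,0.765],
  [0.04,-0.42,-0.26,0,0,0,0.765],
  [0.045,-0.49,-0.26,0,0,0,0.765],
  [0.05,-0.56,-0.26,0,0,0,0.765],
  [0.055,-0.63,-0.26,0,0,0,0.765],
  [0.06,-0.7,-0.26,0,0,0,0.765],
  [0.065,-0.77,-0.26,0,0,0,0.765],
  [0.07,-0.84,-0.26,0,0,0,0.765],
  [0.075,-0.91,-0.26,0,0,0,0.765],
  [0.08,-0.98,-0.26,0,0,0,0.765],
  [0.08,-0.98,-0.26,0,0,0,0.765],
])

```text
time: 4.4
tool_pos: [0.5306, 0.2467, 0.006]
tcp_rot: [-2.1, -2.337, 0.002]
wrist_force: [-0.3, 0.3, 0.3]
width: 0.23
grip_force: 0.0
```

Run:
```python
from h import *
im=bot.read_camera("top"); s=bot.read_state(); print(s["tool_pos"],s["wrist_force"],s["width"])
for r in bot.mark_of("cap_1","top"):
    v,u=r["at"][0]*480,r["at"][1]*640; print(round(r["score"],2),round(u),round(v),ray("top",u,v,0.0).round(4))
cv2.imwrite("pics/t2.png",cv2.resize(im[140:320,236:476,::-1],None,fx=3.3,fy=3.3,interpolation=cv2.INTER_CUBIC))
```

```text
[0.53072203 0.24730243 0.00608451] [-1.00647256  0.34295718  0.43784614] 0.23532954197680483
0.78 320 282 [0.4514 0.3003 0.    ]
0.65 260 170 [0.6437 0.4027 0.    ]
0.61 307 154 [0.673  0.3218 0.    ]
0.55 328 195 [0.6009 0.2868 0.    ]
```

View pics/t2.png

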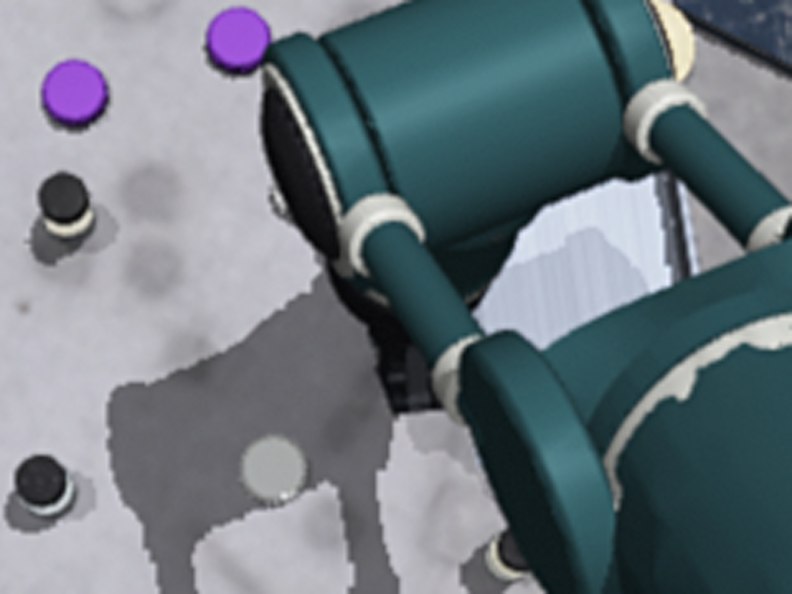

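The arm hides the middle cap, but its old spot at (178,326) is empty, so it is being carried along. Continue into the tray, then back off and lift.

Emit:
servo_tool([
  [0.005,-0.07,0,0,0,0,0.765],
  [0.01,-0.14,0,0,0,0,0.765],
  [0.013,-0.2,0,0,0,0,0.765],
  [0.016,-0.26,0,0,0,0,0.765],
  [0.019,-0.32,0,0,0,0,0.765],
  [0.022,-0.38,0,0,0,0,0.765],
  [0.025,-0.44,0,0,0,0,0.765],
  [0.028,-0.5,0,0,0,0,0.765],
  [0.031,-0.56,0,0,0,0,0.765],
  [0.034,-0.62,0,0,0,0,0.765],
  [0.036,-0.67,0,0,0,0,0.765],
  [0.036,-0.69,0,0,0,0,0.765],
  [0.036,-0.69,0,0,0,0,0.765],
])

```text
time: 5.8
tool_pos: [0.5363, 0.1443, 0.0063]
tcp_rot: [-2.099, -2.337, 0.0]
wrist_force: [-0.3, 0.8, -0.1]
width: 0.235
grip_force: 0.0
```

Emit:
servo_tool([
  [0,0.1,0,0,0,0,0.765],
  [0,0.25,0,0,0,0,0.765],
  [0,0.25,0.3,0,0,0,0.765],
  [0,0.4,0.6,0,0,0,0.765],
  [0,0.7,0.6,0,0,0,0.765],
  [0,1,0.6,0,0,0,0.765],
  [0,1,0.6,0,0,0,0.765],
])

```text
time: 6.5
tool_pos: [0.5365, 0.3014, 0.0978]
tcp_rot: [-2.092, -2.343, -0.008]
wrist_force: [-0.3, -1.4, -0.5]
width: 0.234
grip_force: 0.0
```

Run:
```python
from h import *
pc,a,R,P,M=tray(); s=bot.read_state(); print(s["time"],s["tool_pos"])
for cam in ["wrist","scene"]:
  bot.read_camera(cam)
  for r in bot.mark_of("cap_1",cam):
    v,u=r["at"][0]*480,r["at"][1]*640; w=ray(cam,u,v,0.001); print(cam,round(r["score"],2),round(u),round(v),w.round(4),(R.T@(w[:2]-pc)).round(4))
```

```text
6.5 [0.53651993 0.30144042 0.09777161]
wrist 0.7 521 235 [0.6739 0.3156 0.001 ] [-0.1509  0.1556]
wrist 0.65 197 222 [0.4511 0.3003 0.001 ] [-0.1599 -0.0676]
wrist 0.58 509 102 [0.6417 0.399  0.001 ] [-0.2374  0.1326]
wrist 0.56 393 267 [0.5899 0.2821 0.001 ] [-0.1267  0.0684]
scene 0.79 365 289 [0.4542 0.3025 0.001 ] [-0.1617 -0.0643]
scene 0.63 251 270 [0.6379 0.4097 0.001 ] [-0.2483  0.1299]
scene 0.58 390 225 [0.5405 0.1196 0.001 ] [0.0295 0.0017]
scene 0.57 274 241 [0.6716 0.323  0.001 ] [-0.1586  0.154 ]
scene 0.56 313 247 [0.6019 0.2836 0.001 ] [-0.1269  0.0805]
```

The middle cap is inside at tray (0.030, 0.002). Next is the far cap: push it diagonally towards the centre line first, so that it clears the side wall, then straight in.

Emit:
servo_tool([
  [0.427,0.232,0,0,0,-0.0778,0.694],
  [0.427,0.232,0,0,0,-0.0778,0.694],
  [0.427,0.232,0,0,0,-0.0778,0.694],
  [0.427,0.232,-0.3,0,0,-0.0778,0.694],
  [0.427,0.232,-0.6,0,0,-0.0778,0.694],
  [0.427,0.232,-0.6,0,0,-0.0778,0.694],
  [0.427,0.232,-0.6,0,0,-0.0778,0.694],
])

```text
time: 7.4
tool_pos: [0.599, 0.3277, 0.0049]
tcp_rot: [-2.368, -2.064, 0.006]
wrist_force: [0.5, 0.1, 0.7]
width: 0.303
grip_force: 0.0
```

Emit:
servo_tool([
  [-0.022,-0.062,0,0,0,0,0.694],
  [-0.043,-0.125,0,0,0,0,0.694],
  [-0.064,-0.187,0,0,0,0,0.694],
  [-0.086,-0.249,0,0,0,0,0.694],
  [-0.107,-0.311,0,0,0,0,0.694],
  [-0.128,-0.374,0,0,0,0,0.694],
  [-0.15,-0.436,0,0,0,0,0.694],
  [-0.171,-0.498,0,0,0,0,0.694],
  [-0.178,-0.548,0,0,0,0.02,0.694],
  [-0.185,-0.598,0,0,0,0.04,0.694],
  [-0.192,-0.648,0,0,0,0.06,0.694],
  [-0.199,-0.697,0,0,0,0.0778,0.694],
  [-0.199,-0.697,0,0,0,0.0778,0.694],
])

```text
time: 8.7
tool_pos: [0.5702, 0.224, 0.0063]
tcp_rot: [-2.099, -2.337, 0.001]
wrist_force: [-0.1, 0.0, 1.2]
width: 0.308
grip_force: 0.0
```

Run:
```python
from h import *
pc,a,R,P,M=tray(); s=bot.read_state(); print(s["time"],s["tool_pos"],s["wrist_force"])
for cam in ["wrist","scene"]:
  im=bot.read_camera(cam)
  for r in bot.mark_of("cap_1",cam):
    v,u=r["at"][0]*480,r["at"][1]*640; w=ray(cam,u,v,0.001); print(cam,round(r["score"],2),round(u),round(v),w.round(4),(R.T@(w[:2]-pc)).round(4))
cv2.imwrite("pics/s3.png",cv2.resize(im[160:340,240:480,::-1],None,fx=3.3,fy=3.3,interpolation=cv2.INTER_CUBIC))
```

```text
8.7 [0.57016666 0.2239826  0.0062609 ] [-0.12594009  0.01590707  1.21423508]
wrist 0.89 618 108 [0.6758 0.3208 0.001 ] [-0.1558  0.1579]
wrist 0.82 316 347 [0.5712 0.2011 0.001 ] [-0.0482  0.041 ]
wrist 0.74 36 89 [0.4542 0.3039 0.001 ] [-0.163  -0.0642]
scene 0.73 272 239 [0.6811 0.3213 0.001 ] [-0.1558  0.1633]
scene 0.61 351 233 [0.5811 0.1972 0.001 ] [-0.0433  0.0504]
scene 0.57 365 291 [0.4495 0.307  0.001 ] [-0.1667 -0.0685]
scene 0.46 390 223 [0.5437 0.1153 0.001 ] [0.0341 0.0044]
scene 0.2 323 328 [0.4445 0.418  0.001 ] [-0.2776 -0.0614]
```

View pics/s3.png

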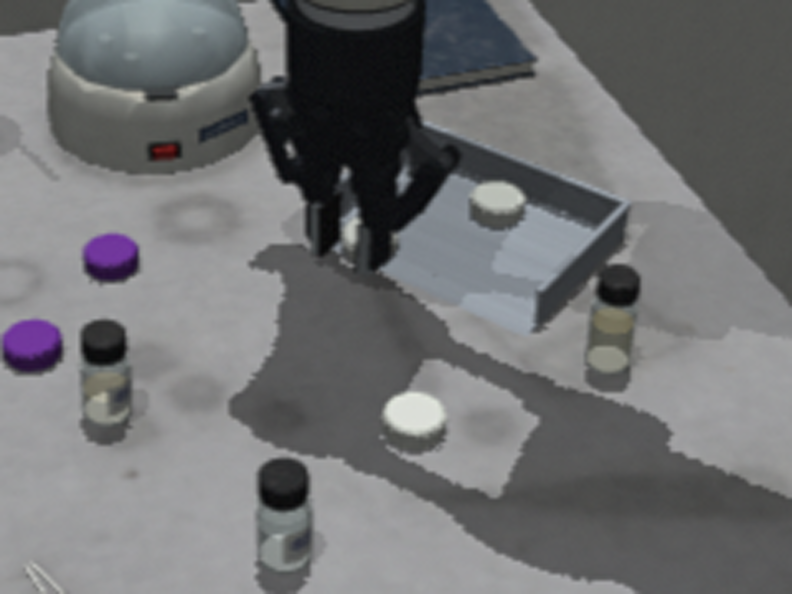

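The far cap is nested between the fingers at the lip, tray (-0.048, 0.041), and the middle cap is in. Finish the push and back out.

Emit:
servo_tool([
  [0.003,-0.06,0,0,0,0,0.694],
  [0.006,-0.12,0,0,0,0,0.694],
  [0.01,-0.18,0,0,0,0,0.694],
  [0.014,-0.24,0,0,0,0,0.694],
  [0.018,-0.3,0,0,0,0,0.694],
  [0.022,-0.35,0,0,0,0,0.694],
  [0.026,-0.39,0,0,0,0,0.694],
  [0.03,-0.42,0,0,0,0,0.694],
  [0.03,-0.43,0,0,0,0,0.694],
  [0.03,-0.43,0,0,0,0,0.694],
])

```text
time: 9.9
tool_pos: [0.575, 0.1603, 0.0062]
tcp_rot: [2.098, 2.338, -0.0]
wrist_force: [0.2, 0.2, 0.2]
width: 0.306
grip_force: 0.0
```

Emit:
servo_tool([
  [-0.01,0.1,0,0,0,0,0.694],
  [-0.03,0.25,0,0,0,0,0.694],
  [-0.03,0.35,0.3,0,0,0,0.694],
  [-0.05,0.6,0.6,0,0,0,0.694],
  [-0.3,0.9,0.6,0,0,0,0.694],
  [-0.6,1,0.6,0,0,0,0.694],
  [-0.6,1,0.6,0,0,0,0.694],
])

```text
time: 10.6
tool_pos: [0.4803, 0.3136, 0.0963]
tcp_rot: [-2.092, -2.341, 0.002]
wrist_force: [-1.0, -0.5, -0.3]
width: 0.304
grip_force: 0.0
```

Run:
```python
from h import *
pc,a,R,P,M=tray(); s=bot.read_state(); print(s["time"],s["tool_pos"],s["wrist_force"])
for cam in ["wrist","scene"]:
  im=bot.read_camera(cam)
  for n in ["cap_1","immersion_oil"]:
   for r in bot.mark_of(n,cam):
    v,u=r["at"][0]*480,r["at"][1]*640; w=ray(cam,u,v,0.001); print(cam,n,round(r["score"],2),round(u),round(v),w.round(4),(R.T@(w[:2]-pc)).round(4))
```

```text
10.6 [0.48027357 0.31363921 0.09631465] [-0.95909197 -0.49560237 -0.32880636]
wrist cap_1 0.97 279 249 [0.4554 0.302  0.001 ] [-0.1611 -0.0631]
wrist cap_1 0.85 594 258 [0.6773 0.3206 0.001 ] [-0.1556  0.1594]
wrist cap_1 0.8 594 130 [0.6465 0.4043 0.001 ] [-0.2421  0.1379]
wrist cap_1 0.6 407 445 [0.5785 0.1348 0.001 ] [0.0185 0.0411]
wrist immersion_oil 0.36 491 115 [0.5813 0.4049 0.001 ] [-0.2497  0.0732]
scene cap_1 0.63 391 225 [0.5385 0.1191 0.001 ] [ 0.0298 -0.0004]
scene cap_1 0.58 368 291 [0.4473 0.3025 0.001 ] [-0.1624 -0.0711]
scene cap_1 0.48 249 266 [0.6484 0.4058 0.001 ] [-0.2434  0.14  ]
scene cap_1 0.47 273 243 [0.6712 0.3284 0.001 ] [-0.164   0.1542]
scene immersion_oil 0.93 424 271 [0.4053 0.1927 0.001 ] [-0.0578 -0.1249]
```

The far cap is in at tray (0.018, 0.041). Now the near cap, keeping its line a little inward to stay clear of the oil vial.

Emit:
servo_tool([
  [-0.297,0.208,0,0,0,0.0667,0.694],
  [-0.297,0.208,0,0,0,0.0667,0.694],
  [-0.297,0.208,-0.15,0,0,0.0667,0.694],
  [-0.297,0.208,-0.4,0,0,0.0667,0.694],
  [-0.297,0.208,-0.6,0,0,0.0667,0.694],
  [-0.297,0.208,-0.6,0,0,0.0667,0.694],
])

```text
time: 11.5
tool_pos: [0.4384, 0.3387, 0.002]
tcp_rot: [-1.843, -2.541, 0.012]
wrist_force: [0.1, 0.4, -1.1]
width: 0.309
grip_force: 0.0
```

Emit:
servo_tool([
  [0.03,-0.06,0,0,0,0,0.694],
  [0.06,-0.12,0,0,0,0,0.694],
  [0.09,-0.18,0,0,0,0,0.694],
  [0.12,-0.24,0,0,0,0,0.694],
  [0.15,-0.3,0,0,0,0,0.694],
  [0.18,-0.36,0,0,0,0,0.694],
  [0.21,-0.42,0,0,0,0,0.694],
  [0.24,-0.48,0,0,0,0,0.694],
  [0.27,-0.54,0,0,0,0,0.694],
  [0.305,-0.608,0,0,0,0,0.694],
  [0.32,-0.65,0,0,0,-0.017,0.694],
  [0.335,-0.69,0,0,0,-0.033,0.694],
  [0.35,-0.74,0,0,0,-0.05,0.694],
  [0.362,-0.78,0,0,0,-0.0667,0.694],
  [0.362,-0.78,0,0,0,-0.0667,0.694],
])

```text
time: 13.0
tool_pos: [0.4952, 0.2237, 0.0063]
tcp_rot: [2.099, 2.337, -0.0]
wrist_force: [0.6, 0.8, -0.4]
width: 0.309
grip_force: 0.2
```

Run:
```python
from h import *
pc,a,R,P,M=tray(); s=bot.read_state(); print(s["time"],s["tool_pos"],s["wrist_force"])
for cam in ["wrist","scene"]:
  im=bot.read_camera(cam)
  for n in ["cap_1","immersion_oil"]:
   for r in bot.mark_of(n,cam):
    v,u=r["at"][0]*480,r["at"][1]*640; w=ray(cam,u,v,0.001); print(cam,n,round(r["score"],2),round(u),round(v),w.round(4),(R.T@(w[:2]-pc)).round(4))
cv2.imwrite("pics/s4.png",cv2.resize(im[160:340,240:480,::-1],None,fx=3.3,fy=3.3,interpolation=cv2.INTER_CUBIC))
```

```text
13.0 [0.49519011 0.22372951 0.00627054] [ 0.62746669  0.84757002 -0.38653877]
wrist cap_1 0.97 321 346 [0.4983 0.2015 0.001 ] [-0.0565 -0.0314]
wrist cap_1 0.79 448 458 [0.5744 0.1381 0.001 ] [0.0147 0.0374]
wrist immersion_oil 0.93 137 354 [0.4098 0.1878 0.001 ] [-0.0525 -0.1209]
scene cap_1 0.7 250 268 [0.6442 0.4083 0.001 ] [-0.2463  0.136 ]
scene cap_1 0.56 271 239 [0.6834 0.3231 0.001 ] [-0.1573  0.1657]
scene cap_1 0.53 383 252 [0.4943 0.2018 0.001 ] [-0.0573 -0.0354]
scene cap_1 0.51 391 227 [0.5338 0.1258 0.001 ] [ 0.0226 -0.0043]
scene immersion_oil 0.83 425 270 [0.4067 0.1877 0.001 ] [-0.0527 -0.1239]
```

View pics/s4.png

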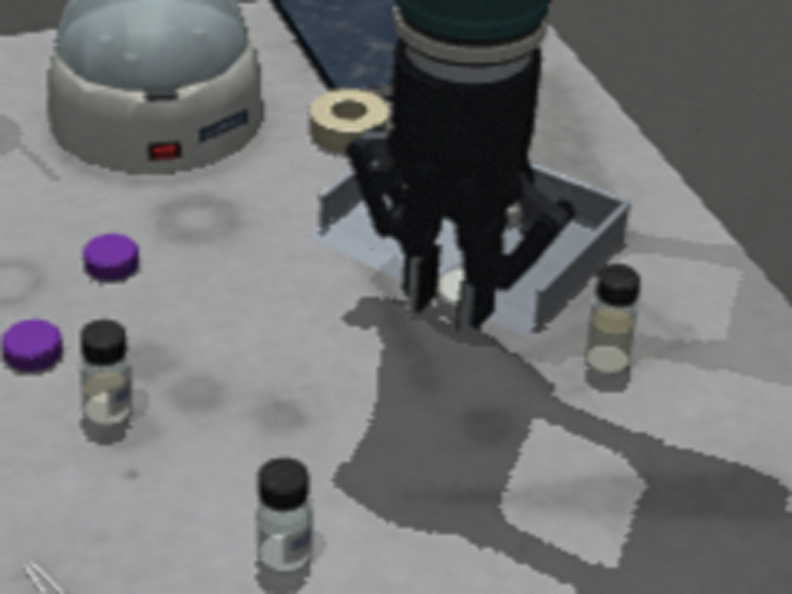

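The last cap is nested at the lip and the elbow is clear of the oil vial. Finish the push.

Emit:
servo_tool([
  [0.005,-0.06,0,0,0,0,0.694],
  [0.011,-0.12,0,0,0,0,0.694],
  [0.018,-0.18,0,0,0,0,0.694],
  [0.025,-0.24,0,0,0,0,0.694],
  [0.03,-0.3,0,0,0,0,0.694],
  [0.036,-0.35,0,0,0,0,0.694],
  [0.042,-0.39,0,0,0,0,0.694],
  [0.045,-0.41,0,0,0,0,0.694],
  [0.045,-0.41,0,0,0,0,0.694],
])

```text
time: 14.2
tool_pos: [0.5015, 0.1627, 0.0063]
tcp_rot: [2.099, 2.338, -0.0]
wrist_force: [-0.3, 1.1, 1.0]
width: 0.309
grip_force: 0.0
```

Emit:
servo_tool([
  [-0.01,0.1,0,0,0,0,0.694],
  [-0.03,0.25,0,0,0,0,0.694],
  [-0.03,0.35,0.3,0,0,0,0.694],
  [0,0.6,0.7,0,0,0,0.694],
  [0,0.9,1,0,0,0,0.694],
  [0,1,1,0,0,0,0.694],
  [0,1,1,0,0,0,0.694],
  [0,1,1,0,0,0,0.694],
])

```text
time: 15.0
tool_pos: [0.5012, 0.3152, 0.157]
tcp_rot: [2.094, 2.341, 0.002]
wrist_force: [0.4, -0.3, -0.2]
width: 0.308
grip_force: 0.0
```

Run:
```python
from h import *
pc,a,R,P,M=tray(); s=bot.read_state(); print(s["time"],s["tool_pos"],s["wrist_force"])
for cam in ["wrist","scene"]:
  im=bot.read_camera(cam)
  for n in ["cap_1"]:
   for r in bot.mark_of(n,cam):
    v,u=r["at"][0]*480,r["at"][1]*640; w=ray(cam,u,v,0.002); print(cam,n,round(r["score"],2),round(u),round(v),w.round(4),(R.T@(w[:2]-pc)).round(4))
cv2.imwrite("pics/s5.png",cv2.resize(im[160:340,240:480,::-1],None,fx=3.3,fy=3.3,interpolation=cv2.INTER_CUBIC))
```

```text
15.0 [0.50115417 0.31524251 0.15697952] [ 0.37820265 -0.33935417 -0.23952239]
wrist cap_1 0.8 302 385 [0.5015 0.1378 0.002 ] [ 0.0072 -0.0351]
wrist cap_1 0.71 331 403 [0.533  0.1196 0.002 ] [ 0.0286 -0.0058]
wrist cap_1 0.64 370 394 [0.5702 0.135  0.002 ] [0.0174 0.0329]
wrist cap_1 0.59 521 231 [0.6725 0.3196 0.002 ] [-0.155   0.1546]
wrist cap_1 0.58 511 126 [0.6402 0.4026 0.002 ] [-0.2411  0.1315]
scene cap_1 0.77 273 241 [0.6738 0.3261 0.002 ] [-0.1613  0.1566]
scene cap_1 0.7 249 267 [0.647  0.4071 0.002 ] [-0.2448  0.1387]
scene cap_1 0.65 396 236 [0.5069 0.1438 0.002 ] [ 0.0017 -0.0291]
scene cap_1 0.47 388 226 [0.5398 0.1262 0.002 ] [0.0229 0.0017]
scene cap_1 0.44 367 218 [0.5888 0.1345 0.002 ] [0.0199 0.0513]
```

View pics/s5.png

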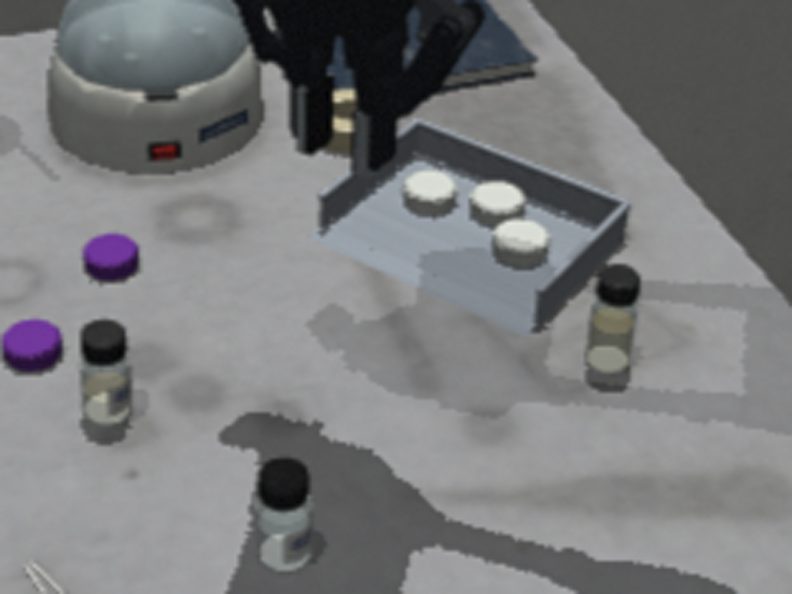

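All three white caps lie flat in the tray, at crop (430,190), (497,200) and (520,242), within limits; the vials and the rest are undisturbed and the arm is clear.

```bash
python3 -c "
from workcell import bot
print(bot.finish_job())"
```

```text
the job is handed in; nothing more can be done
None
```

The job is handed in with no verdict returned: by the last camera check, all three white caps lie flat in the tray past its front lip, at about 15 s of the 48 s, and none of the other things appear to have moved.

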